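Fit the bottle chuck to the labelling turntable and load a bottle

ROBOT

A 6-joint arm with a two-finger parallel gripper is mounted at the origin on the work surface; the furniture and walls round the work are solid. World frame = base frame: x ahead of the robot, y to its left, z up, the work surface at z = 0. Lengths are in m, angles in rad, forces in N, time in s.
With the tool pointing down it reaches from about 0.25 to 0.725 m from the base axis. Payload 4 kg.
Tool frame: the origin (TCP) lies midway between the tips of the shut fingers; the grasp point (between the pads) lies bot.tcp_to_grasp behind it (bot.tcp_to_grasp is the distance from the TCP to the grasp point, in m); z points along the fingers, y is the line along which they close (so a half turn about z gives the same grasp; the last joint's range is limited). The gripper opens to 85 mm and grips with 20 to 120 N. Pads are 22 mm wide; open, the fingers measure 114 mm over their backs; the gripper's body (76 mm by 85 mm) begins 54 mm behind the grasp point. The pads swing forward as they close: fully open they stand 13 mm farther back than shut.
Start: joints at [-1.313, 0.241, 0.005, 1.335, 0, 1.571], TCP at [0.127, -0.483, 0.231] pointing down, gripper open.
Joint ranges: [-2.72, 2.72], [-1.05, 1.87], [-1.09, 1.28], [-1.99, 2.15], [-1.42, 1.44], [-3.14, 3.14]. Speed limits (rad/s): [2.79, 2.79, 3.14, 3.14, 3.14, 3.14].

INTERFACE

Orientations are given as a unit quaternion [x, y, z, w].
In Python, from workcell import readout, camera, bot gives the robot as it stands. The module is installed in compiled form; this text tells all that it offers.
- The arm moves only by the tool jog_arm, never from a script. Its argument "motion" is a list of rows, each an object of numbers: "x", "y", "z": the shift along the tool's x, y, z in mm; "spin": the turn about the tool's z in degrees; "fingers": the closure, from -1 (fully open) to 1 (shut). A call has 1 to 8 rows; each row is the pose to reach, as a shift and turn from the pose commanded when the call began, along the tool's axes at that moment; what a row does not reach only later rows make up. A row lasts 1/8 s, in which the tool goes at most 62.5 mm and 10.7 degrees, less where a joint would pass 70% of its speed; a pose out of reach is approached as far as the arm can. A call with a gripper value outside its range is refused whole. The fingers move at their own pace and stop on an object; the grip force is fixed at half the most. Time passes only in rows, so rows that repeat a pose let the fingers close. It gives the time, the measured TCP pose, the force, the opening and the grip force at its end, in the units of the state.
- readout.get_obs(): the state, without advancing time (a new reading comes with each control period).
- camera(name): name is "scene" or "top" or "wrist"; returns a dict with "pixels" (400x640x3 uint8, red, green, blue), "K" (3x3 intrinsics, pixels), "dist" ([k1, k2, p1, p2, k3] as OpenCV has them; the pictures are not rectified), "rvec" (rotation vector, rad) and "tvec" (3), from world to camera coordinates, as OpenCV has them. Camera axes: x right, y down, z forward; pixel columns grow to the right and rows downward; lengths in m; the calibration is good to about 2 mm. A picture is of the moment at which its call begins. There is no depth.
- bot.job_done(): hands the job in; it is judged then, once.
The state is a dict: "clock": time; "joint_pos": joint angles; "joint_vel": joint speeds; "tau": joint torques, N m; "eef_pos": TCP position; "tool_rot": TCP orientation; "ft_force": force on the tool from outside, world axes, zero at the start; "ft_torque": the same for the moment, N m; "grip_width": finger opening in m; "grasp_force": force on a finger pad.
Only numpy, scipy, OpenCV 4.12 (cv2) and the standard library are available. Lean on these libraries where they do the work, as an engineer would, in place of code of your own. Each camera call takes 0.05 s, during which the arm holds its last target. There are 200 camera calls.

TASK

Change the labelling turntable over to the tablet bottle: lift the blue-banded chuck out of the stand, lower its tapered shank into the spindle, feel gently for the angle at which the flange slots drop over the two drive dogs, without ever forcing or dropping the flange onto them, and push it fully home until the pull stud snaps in and the flange sits flat on the spindle face. Then stand the tablet bottle upright on the floor of the chuck's cup without knocking it over, leaving the orange-banded chuck, the label roll and the clip tin where they are.

Things in the scene. Friction and masses are not known exactly. Their poses are not given: they have to be found in the camera images.
- turntable: Bench turntable that spins bottles for labelling, fixed. White round housing 162 mm across at the foot, 136 at its top (z 70 mm), dark bearing cap 98 mm across to z 78 mm, sloped grey console 104 mm wide on its -x side, out to 136 mm from the axis and 52 mm high. Origin on the spindle axis at table level, z up. A red triangle on the cap marks -x.
- nose (a point): Centre of the spindle's flat top face, on which the chuck's flange seats: steel, 65 mm across, 88 mm above the table. In it the upward-facing taper bore, 32 mm across at the mouth. Axes as turntable (fixed: it does not show the spindle's angle).
- dog_tops (a point): On the axis, level with the tops of the two drive dogs, 9 mm above the face: blocks 12 mm wide, 10 mm radially, centred 26.5 mm either side of the axis. Angle NOT reported: the spindle's brake (holds about 0.45 N m) let it coast past its index: the line of the dogs lies 0.2 to 1.4 rad (11 to 80 deg) anticlockwise, from above, of the turntable's x axis. See or feel for it.
- bore_end (a point): On the axis, 36 mm below the face: end of the taper (5 deg half angle). Below it, out of sight, two spring jaws grip the chuck's pull stud; the bore is clear to 62 mm below the face. In the taper the chuck has about 1.3 mm of side play while its flange rests on the dogs, 0.5 mm when home.
- stand: Fixed change-part stand: flat grey plate 100 mm (x) by 204 mm (y), 8 mm thick, top at z 70 mm, on aluminium end panels whose feet reach 120 mm from the centre. Two 36 mm bores at y = +52 and -52 mm each hold a chuck, flange resting on the plate, shank hanging through. Origin at table level under the plate's centre.
- blue_chuck: Bottle chuck with BLUE band, loose, 0.24 to 0.38 kg, in either bore of the stand. Origin: centre of the flange's underside (seating face), z up. Aluminium flange 64 mm across, 13 mm thick; two drive slots through it along +x and -x, 15 mm wide, from 21 mm out to the rim: 3 mm wider than a dog, free over about +-0.055 rad; half a turn is the same.
- stud_tip (a point): Lower end of the blue chuck, 45.5 mm below its origin: steel taper shank 31 mm across at the flange, 34 mm long, then the pull stud. Off the dogs the flange stops on them 9 mm above home; on them it sinks freely to about 6 mm above home, where the stud meets the jaws; a push of some 12 to 18 N snaps it home. Over 60 N between chuck and turntable does damage.
- cup_rim (a point): Centre of the rim of the blue chuck's cup, 45 mm above its origin. The cup is round, 52 mm outside from the flange (13 mm above the origin) up to the rim: grip it here, from above. Mouth bevelled to 48 mm.
- cup_floor (a point): Centre of the floor inside the blue chuck's cup, 13 mm above the chuck's origin, 32 mm below the rim; inside 43.5 mm across.
- orange_chuck: The other bottle chuck, the same outside but with an ORANGE band and a 30 mm cup, too small for the bottle; loose, in the other bore of the stand. Origin as the blue one's. Leave it there.
- tablet_bottle: White tablet bottle with red label and white screw cap, standing alone and loose on the table left of the turntable: 40 mm across to z 70 mm, cap 38 mm across, 88 mm high, 74 g. Origin at the centre of its bottom, z up. (The bottles in the white box at the right are not meant.)
- label_roll: Roll of white labels lying flat, 80 mm across, 50 mm high, loose; origin at the centre of its underside. Leave it.
- clips: Open round grey tin of paper clips, 64 mm across, 22 mm high, loose; origin at the centre of its underside. Leave it.
Not all that is in view belongs to the job. What is shaped like the tablet_bottle but purple is not meant.

How it is judged:
On the way:
1. the blue-banded chuck is seated: slots over the dogs, flange flat on the spindle face (z of blue_chuck in the frame of nose between -0.003 and 0.0015 m and horizontal distance between blue_chuck and nose below 0.0025 m and angle between the z axis of blue_chuck and the z axis of nose, either way round below 0.035 rad), for 0.3 s.
At the end, for the whole second after the job is handed in: The blue chuck's flange lies flat on the spindle face (within 1.5 mm in height, 2.5 mm sideways, 2 deg), and the bottle stands still in its cup, bottom within 2.5 mm of the cup's floor, 5 mm of its axis, upright within 4.5 deg (all of step 1 and z of tablet_bottle in the frame of blue_chuck between 0.01 and 0.0155 m and horizontal distance between tablet_bottle and blue_chuck below 0.005 m and angle between tablet_bottle's own z axis and vertical below 0.08 rad and linear speed of tablet_bottle below 0.01 m/s); the robot touches nothing.
It fails at once if the blue chuck and the turntable press on each other with more than 60 N (contact force between blue_chuck and turntable above 60 N).
It fails at once if the tablet bottle is tipped over (more than 35 deg) (angle between tablet_bottle's own z axis and vertical above 0.61 rad).
It fails at once if the orange chuck is moved more than 20 mm (distance of orange_chuck from where it was at the start of the episode above 0.02 m).
It fails at once if the label roll is moved more than 30 mm (distance of label_roll from where it was at the start of the episode above 0.03 m).
It fails at once if the clip tin is moved more than 30 mm (distance of clips from where it was at the start of the episode above 0.03 m).
It also fails if it takes over 72 s, if anything falls off the work surface, if the arm or the gripper's body presses on something with over 40 N, if the wrist force passes 120 N, or if a joint passes its speed limit or range.

## Working session

There is one attempt and no reset: what is moved stays moved. The work goes in short steps, Python scripts to look and compute and a tool call to move; the robot and the scene stay as the last step left them, time stands still between calls to the robot, and variables do not carry over. Pictures are saved under pics/ and viewed, at most 10 in all, crops included, and the job is handed in when it is done.

Besides the shell and the picture viewer there is one more tool, called after "Call:" as name(argument=value, ...) on one line, values as JSON. jog_arm: Moves the arm, as the interface text tells. Its arguments: {"type":"object","properties":{"motion":{"type":"array"}},"required":["motion"]}

```bash
mkdir -p pics
cat > h.py <<'E'
import numpy as np, cv2
from workcell import readout, camera, bot
def snap(n,f=None):
    c=camera(n)
    if f: cv2.imwrite('pics/'+f,c['pixels'][:,:,::-1])
    return c
def ray(c,u,v):
    R,_=cv2.Rodrigues(np.array(c['rvec'],float)); t=np.array(c['tvec'],float).reshape(3)
    p=cv2.undistortPoints(np.array([[[u,v]]],float),np.array(c['K'],float),np.array(c['dist'],float)).reshape(2)
    return -R.T@t, R.T@np.array([p[0],p[1],1.])
def atz(c,u,v,z):
    o,d=ray(c,u,v); return o+d*(z-o[2])/d[2]
def proj(c,P):
    return cv2.projectPoints(np.array(P,float).reshape(-1,3),np.array(c['rvec'],float),np.array(c['tvec'],float),np.array(c['K'],float),np.array(c['dist'],float))[0].reshape(-1,2)
E
python3 - <<'E'
from h import *
a=snap('scene','s1.png');b=snap('top','t1.png')
for c in(a,b):
    o,_=ray(c,320,200);print(o)
o=readout.get_obs();print({k:np.round(v,4) for k,v in o.items()},bot.tcp_to_grasp)
E
```

```text
[-0.57620836  0.64892555  0.93488487]
[ 0.3366023  -0.00884387  1.02043433]
{'clock': np.float64(0.1), 'joint_pos': array([-1.313 ,  0.2414,  0.0038,  1.3352,  0.    ,  1.5708]), 'joint_vel': array([ 0.0001, -0.0009,  0.0038, -0.0028,  0.0005, -0.0001]), 'tau': array([-9.00000e-04, -3.73137e+01,  2.53010e+01,  1.09000e-02,
       -0.00000e+00, -0.00000e+00]), 'eef_pos': array([ 0.1273, -0.4829,  0.2305]), 'tool_rot': array([ 9.917e-01,  1.285e-01, -1.000e-04, -1.000e-03]), 'ft_force': array([1.0061, 0.0125, 0.0017]), 'ft_torque': array([-0.0027,  0.0034, -0.0212]), 'grasp_force': np.float64(0.0), 'grip_width': np.float64(0.0854)} 0.0187
```

View pics/s1.png

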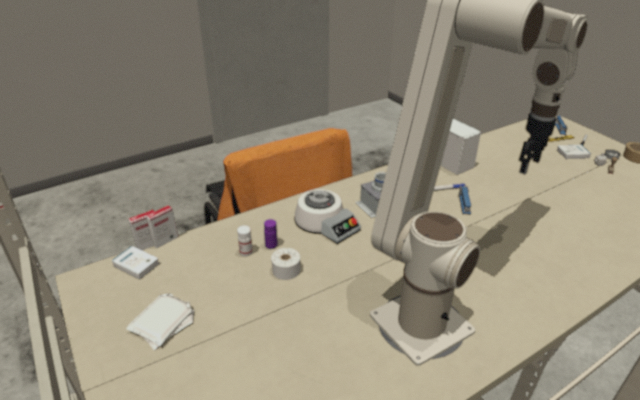

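View pics/t1.png

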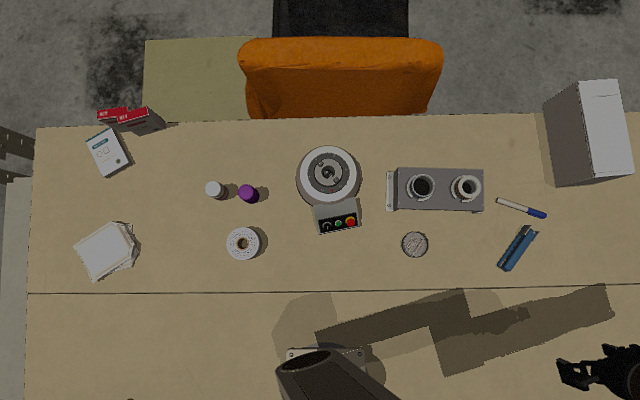

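The scene view shows the white bottle at (245,240), the purple one at (270,234) and the turntable at (318,208). In the top view there are two chucks, at (421,187) and (467,187); white bottle (216,189), purple decoy (249,193); turntable spindle (328,172); roll (244,243); clip tin (414,244). Next I check the chuck bands and dogs in one close crop.

Run:
```python
import cv2,numpy as np
t=cv2.imread('pics/t1.png')
a=cv2.resize(t[155:220,380:495],None,fx=6.9,fy=4.6*1.5,interpolation=cv2.INTER_CUBIC)[:300]
f=lambda s,w,h:cv2.resize(s,(w,h),interpolation=cv2.INTER_CUBIC)
A=f(t[160:215,385:490],570,299)
B=f(t[140:204,296:360],400,400)[:,:]
C=f(t[170:210,195:265],525,300)
o=np.zeros((600,800,3),np.uint8)
o[:299,:570]=A; o[300:,:300]=f(t[147:197,303:353],300,300); o[300:,300:800]=C[:,:500]
cv2.imwrite('pics/c1.png',o)
```

```text
(no output)
```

View pics/c1.png

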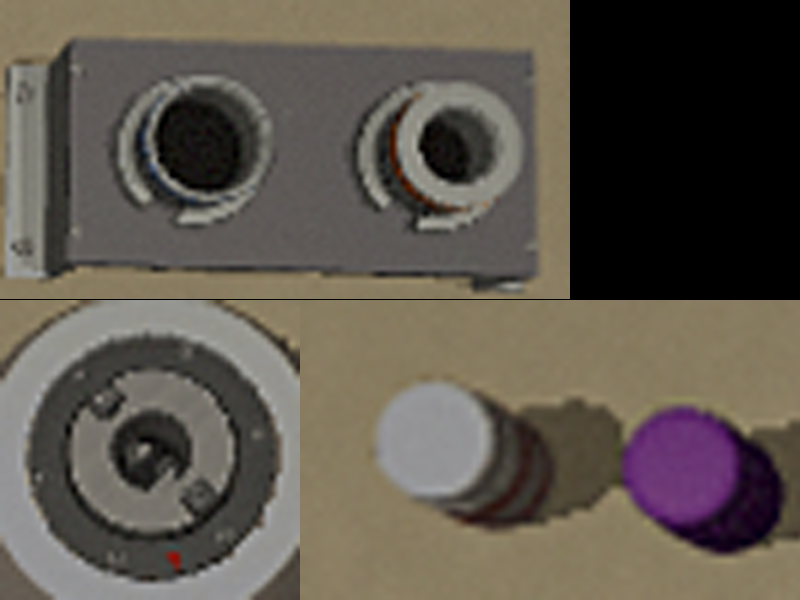

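The crop shows the blue band on the left chuck (wide cup, pixel ~(424,186)), orange on the right one. The dogs are at ~(321,164) and (336,179.5), and the white bottle with the red label is the left one. Choice: left chuck, left bottle.

Run:
```python
from h import *
c=snap('top')
P=lambda n,u,v,z:print(n,np.round(atz(c,u,v,z),4))
P('blue rim',423.9,185.75,.115)
P('orange rim',385+455/570*105,160+145/299*55,.115)
P('slot',416.3,198.6,.083)
d1=atz(c,320.8,164,.097);d2=atz(c,336.3,179.5,.097);print('dogs',d1,d2,(d1+d2)/2,np.linalg.norm(d1-d2))
P('tri',332.2,190,.078);P('cap',328.3,171.8,.078)
P('bottle cap',195+433/7.5,170+140/7.5,.088)
P('purple',195+682/7.5,170+163/7.5,.088)
for n,u,v in(('s1',398,167.5),('s2',483.5,170),('s3',483,211),('s4',397.5,209)):P(n,u,v,.07)
e=lambda n,u,v,z:P(n,u,v,z)
P('roll',244,243,.05);P('clips',414,244,.022)
w=camera('wrist');o,d=ray(w,320,200);print('wristcam',o,d/np.linalg.norm(d),w['K'][0])
```

```text
blue rim [ 0.4742 -0.2313  0.115 ]
orange rim [ 0.4698 -0.3327  0.115 ]
slot [ 0.4492 -0.22    0.083 ]
dogs [0.53364619 0.00081207 0.097     ] [ 0.49615995 -0.0343595   0.097     ] [ 0.51490307 -0.01677371  0.097     ] 0.051402891852204764
tri [ 0.4746 -0.0246  0.078 ]
cap [ 0.5184 -0.0164  0.078 ]
bottle cap [0.4806 0.1623 0.088 ]
purple [0.4715 0.0839 0.088 ]
s1 [ 0.5264 -0.183   0.07  ]
s2 [ 0.5158 -0.3865  0.07  ]
s3 [ 0.4178 -0.3788  0.07  ]
s4 [ 0.427  -0.1776  0.07  ]
roll [0.3543 0.1907 0.05  ]
clips [ 0.3444 -0.223   0.022 ]
wristcam [ 0.19568377 -0.46538564  0.37327968] [-0.26953002 -0.07953502 -0.95970191] [351.29841487   0.         316.71860166]
```

Call:
jog_arm(motion=[{"x":60,"y":-23},{"x":120,"y":-46},{"x":180,"y":-70},{"x":236,"y":-92},{"x":292,"y":-113},{"x":348,"y":-135},{"x":400,"y":-155},{"x":400,"y":-155}])

```text
validation failed for argument at $.mo...
```

```bash
cat >> h.py <<'E'
def tool():
    from scipy.spatial.transform import Rotation as R
    o=readout.get_obs(); return o,R.from_quat(o['tool_rot']).as_matrix(),np.array(o['eef_pos'])
def go(x,y,z,psi=None):
    o,M,p=tool(); d=M.T@(np.array([x,y,z])-p)*1000
    cur=np.degrees(np.arctan2(M[1,0],M[0,0])); s=None if psi is None else (cur-psi+180)%360-180
    print('t',round(float(o['clock']),2),'shift',np.round(d,1),'psi',round(cur,2),'spin',s)
E
python3 - <<'E'
from h import *
o,M,p=tool();print(p,np.round(M,3),o['joint_pos'],o['clock'])
w=snap('wrist','w1.png')
for n,P in(('rim',[.4742,-.2313,.115]),('orange',[.4698,-.3327,.115])):print(n,proj(w,P))
E
```

```text
[ 0.12737993 -0.48312378  0.23074824] [[ 0.967  0.255 -0.   ]
 [ 0.255 -0.967  0.001]
 [ 0.    -0.001 -1.   ]] [-1.31302912e+00  2.41152181e-01  4.26143962e-03  1.33519738e+00
  4.13088079e-05  1.57083105e+00] 0.2
rim [[  98.6468097  -343.67396721]]
orange [[ 223.55527549 -370.00969545]]
```

View pics/w1.png

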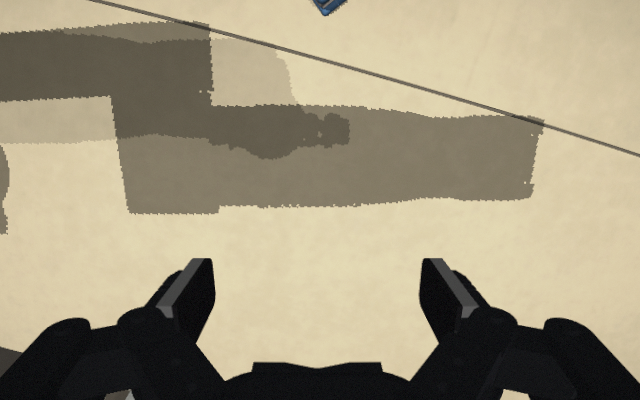

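The move was refused, and the wrist view shows only bare table and the open fingers (tips near (200,260) and (435,260)). I'll retry with all the fields filled in.

Call:
jog_arm(motion=[{"x":60,"y":-23,"z":0,"spin":0,"fingers":-1},{"x":120,"y":-46,"z":0,"spin":0,"fingers":-1},{"x":180,"y":-70,"z":0,"spin":0,"fingers":-1},{"x":236,"y":-92,"z":0,"spin":0,"fingers":-1},{"x":292,"y":-113,"z":0,"spin":0,"fingers":-1},{"x":348,"y":-135,"z":0,"spin":0,"fingers":-1},{"x":400,"y":-155,"z":0,"spin":0,"fingers":-1},{"x":400,"y":-155,"z":0,"spin":0,"fingers":-1}])

```text
clock: 1.25
eef_pos: [0.4773, -0.229, 0.2307]
tool_rot: [0.991, 0.132, 0.0, -0.0]
ft_force: [-0.7, 0.6, -0.1]
grip_width: 0.0854
grasp_force: 0.0
```

Run:
```python
from h import *
o,M,p=tool();print(p,o['joint_pos'],o['clock'])
w=snap('wrist','w2.png')
for n,P in(('rim',[.4742,-.2313,.115]),('orange',[.4698,-.3327,.115])):print(n,proj(w,P))
np.savez('w2.npz',**{k:w[k] for k in w})
```

```text
[ 0.47734337 -0.22901723  0.23067237] [-4.47668232e-01  2.99507627e-01  8.24803157e-02  1.35389313e+00
  5.78207780e-04  2.42996358e+00] 1.25
rim [[318.2763177  198.26016349]]
orange [[439.92101277 235.21744107]]
```

View pics/w2.png

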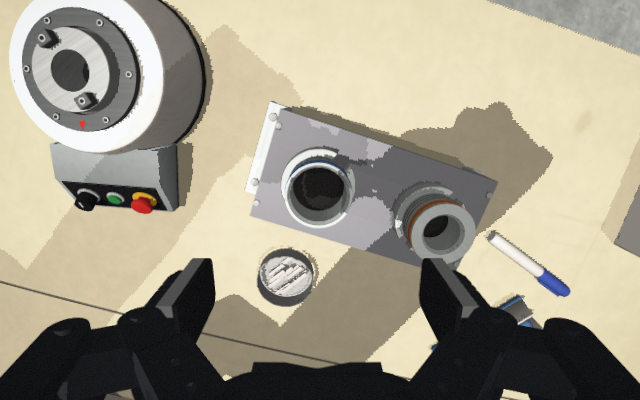

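Wrist view: blue chuck's rim ~(319,193), orange ~(441,230), dogs ~(46,38) and (84,101), red triangle (82,124). I'll overlay the model circles to refine.

```bash
cat > ov.py <<'E'
from h import *
w=dict(np.load('w2.npz'))
def circ(cx,cy,z,r,n=80):
    t=np.linspace(0,2*np.pi,n); return np.c_[cx+r*np.cos(t),cy+r*np.sin(t),z+0*t]
def draw(im,P,x0,y0,s,col):
    q=(proj(w,P)-[x0,y0]+.5)*s
    cv2.polylines(im,[np.round(q).astype(int)],False,col,1)
def crop(x0,y0,w_,h_,s): return cv2.resize(w['pixels'][y0:y0+h_,x0:x0+w_,::-1].copy(),None,fx=s,fy=s,interpolation=cv2.INTER_CUBIC)
def slots(cx,cy,z,a,r1,r2,hw):
    u=np.array([np.cos(a),np.sin(a),0]);v=np.array([-u[1],u[0],0]);c=np.array([cx,cy,z])
    return [np.array([c+k*(r1*u)+hw*v,c+k*(r2*u)+hw*v,c+k*(r2*u)-hw*v,c+k*(r1*u)-hw*v,c+k*(r1*u)+hw*v]) for k in(1,-1)]
E
python3 - <<'E'
from ov import *
A=crop(275,140,90,100,4.4);B=crop(10,10,130,130,4.0)[:, :400]
bx,by,ba=.4742,-.2310,-.42
draw(A,circ(bx,by,.115,.026),275,140,4.4,(0,255,0));draw(A,circ(bx,by,.083,.032),275,140,4.4,(0,255,255))
for s in slots(bx,by,.083,ba,.021,.032,.0075):draw(A,s,275,140,4.4,(0,0,255))
nx,ny,na=.515,-.0168,np.radians(43.2)
draw(B,circ(nx,ny,.088,.0325),10,10,4,(0,255,255));draw(B,circ(nx,ny,.088,.016),10,10,4,(0,255,255))
for s in slots(nx,ny,.097,na,.0215,.0315,.006):draw(B,s,10,10,4,(0,0,255))
o=np.zeros((520,800,3),np.uint8);o[:A.shape[0],:A.shape[1]]=A;o[:B.shape[0],400:400+B.shape[1]]=B
cv2.imwrite('pics/o1.png',o)
E
```

```text
(no output)
```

View pics/o1.png

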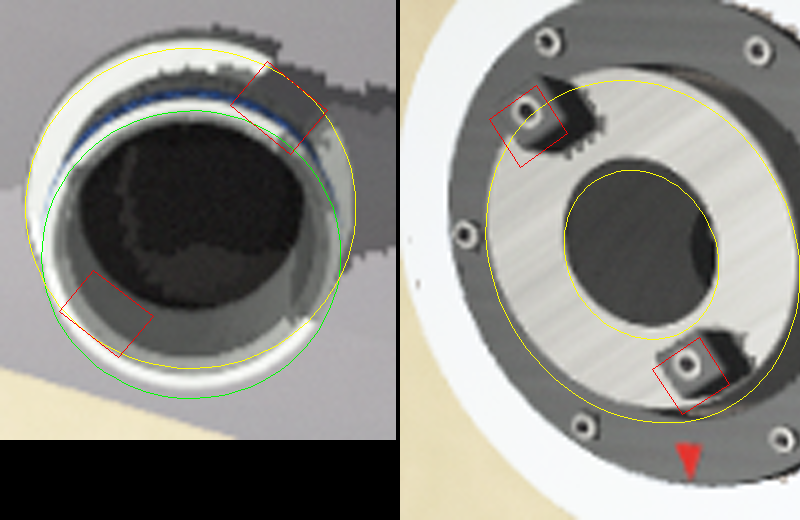

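Run:
```python
from ov import *
a=atz(w,41,37,.097);b=atz(w,81.25,100.75,.097);d=a-b
print(a,b,(a+b)/2,np.linalg.norm(d),np.degrees(np.arctan2(d[1],d[0])))
# blue circle: fit using observed rim outer bottom/left/right points in crop
pts=[(45,250),(190,388),(338,262),(80,330),(300,340)]
from scipy.optimize import least_squares
P=np.array([atz(w,275+x/4.4-.5,140+y/4.4-.5,.115)[:2] for x,y in pts])
r=least_squares(lambda c:np.hypot(*(P-c).T)-.026,[.474,-.231]);print('rim',r.x,r.fun)
pts=[(27,200),(190,40),(90,75),(240,48)]
P=np.array([atz(w,275+x/4.4-.5,140+y/4.4-.5,.083)[:2] for x,y in pts])
r=least_squares(lambda c:np.hypot(*(P-c).T)-.032,[.474,-.231]);print('flange',r.x,r.fun)
e=atz(w,275+272/4.4-.5,140+53/4.4-.5,.083)[:2]-r.x;print('slot edge ang',np.degrees(np.arctan2(e[1],e[0])), 'minus half', np.degrees(np.arcsin(7.5/32)))
go(.475,-.2308,.14); go(.475,-.2308,.089)
```

```text
[0.53713674 0.00202645 0.097     ] [ 0.49762126 -0.03402261  0.097     ] [ 0.517379   -0.01599808  0.097     ] 0.05348838957323667 42.373479141214474
rim [ 0.47672681 -0.23072046] [-0.00024353  0.00060895 -0.00057999 -0.00062677 -0.00020243]
flange [ 0.475596   -0.23098435] [-3.30261130e-05  1.09250753e-04 -1.87438692e-07 -1.12418729e-04]
slot edge ang -11.78296384807549 minus half 13.554784037178994
t 1.3 shift [-0.7  0.4 90.7] psi 14.99 spin None
t 1.3 shift [ -0.7   0.5 141.7] psi 14.99 spin None
```

Call:
jog_arm(motion=[{"x":-0.5,"y":0.5,"z":45,"spin":0,"fingers":-1},{"x":-0.5,"y":0.5,"z":85,"spin":0,"fingers":-1},{"x":-0.5,"y":0.5,"z":115,"spin":0,"fingers":-1},{"x":-0.5,"y":0.5,"z":132,"spin":0,"fingers":-1},{"x":-0.5,"y":0.5,"z":141,"spin":0,"fingers":-0.3},{"x":-0.5,"y":0.5,"z":141,"spin":0,"fingers":1},{"x":-0.5,"y":0.5,"z":141,"spin":0,"fingers":1},{"x":-0.5,"y":0.5,"z":141,"spin":0,"fingers":1}])

```text
clock: 2.3
eef_pos: [0.4744, -0.2324, 0.0907]
tool_rot: [0.992, 0.128, 0.0, 0.0]
ft_force: [0.0, -0.8, -3.1]
grip_width: 0.0512
grasp_force: 62.7
```

Call:
jog_arm(motion=[{"x":0,"y":0,"z":-10,"spin":0,"fingers":1},{"x":0,"y":0,"z":-35,"spin":0,"fingers":1},{"x":0,"y":0,"z":-70,"spin":0,"fingers":1},{"x":0,"y":0,"z":-105,"spin":0,"fingers":1},{"x":0,"y":0,"z":-125,"spin":0,"fingers":1},{"x":0,"y":0,"z":-125,"spin":0,"fingers":1},{"x":0,"y":0,"z":-125,"spin":0,"fingers":1},{"x":0,"y":0,"z":-125,"spin":0,"fingers":1}])

```text
clock: 3.3
eef_pos: [0.4736, -0.2318, 0.2139]
tool_rot: [0.992, 0.129, -0.001, -0.001]
ft_force: [0.3, 0.6, -2.8]
grip_width: 0.0507
grasp_force: 63.2
```

Run:
```python
from h import *
o,M,p=tool();print(p,o['ft_force'],o['grip_width'],o['grasp_force'])
go(.516,-.0166,.213,14.99+67.5)
```

```text
[ 0.47358497 -0.23181764  0.21391042] [ 0.32591864  0.55087571 -2.79610325] 0.05067335857759723 63.19938484579325
t 3.3 shift [  95.9 -197.3    1.1] psi 14.78 spin -67.71480978118376
```

Call:
jog_arm(motion=[{"x":14,"y":-28,"z":0,"spin":-10,"fingers":1},{"x":28,"y":-56,"z":0,"spin":-20,"fingers":1},{"x":42,"y":-85,"z":0,"spin":-30,"fingers":1},{"x":56,"y":-114,"z":0,"spin":-40,"fingers":1},{"x":70,"y":-143,"z":0,"spin":-50,"fingers":1},{"x":84,"y":-172,"z":0,"spin":-60,"fingers":1},{"x":96,"y":-197,"z":0,"spin":-67.5,"fingers":1},{"x":96,"y":-197,"z":0,"spin":-67.5,"fingers":1}])

```text
clock: 4.3
eef_pos: [0.5167, -0.0155, 0.2142]
tool_rot: [0.752, 0.659, -0.001, -0.001]
ft_force: [0.2, -0.6, -3.2]
grip_width: 0.0508
grasp_force: 63.3
```

Run:
```python
from h import *
w=snap('wrist');np.savez('w3.npz',**w)
o,M,p=tool();print(p,o['ft_force'],o['joint_pos'],M[:2,0])
t=snap('top')
A=w['pixels'][:,:,::-1]
B=cv2.resize(t['pixels'][130:210,285:385,::-1],(500,400),interpolation=cv2.INTER_CUBIC)
cv2.imwrite('pics/w3.png',np.hstack([cv2.resize(A[:, 120:520],(300,300)),B[:300]]))
print(proj(w,[.516,-.0166,.097]),proj(w,p))
```

```text
[ 0.51653369 -0.01660967  0.21430698] [-0.72312035 -0.60290658 -3.35984943] [-3.18852585e-02  2.83249892e-01  1.73377781e-02  1.30688782e+00
 -4.42208235e-04  1.67286267e+00] [0.13355029 0.99104183]
[[317.13460872 194.69830395]] [[318.45391575 264.68504927]]
```

View pics/w3.png

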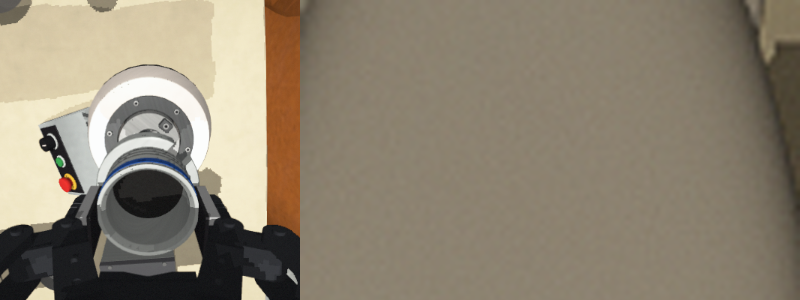

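The wrist view shows the blue chuck held over the spindle, with one dog at full-frame ~(340,167) and the cup rim centred at ~(318,275). The top view is blocked by the arm. I'll overlay the model on this view.

```bash
cat > ov3.py <<'E'
import ov
from ov import *
ov.w=w=dict(np.load('w3.npz'))
x0,y0,s=215,85,2.8
def C(u,v): return x0+u/s-.5,y0+v/s-.5
E
python3 - <<'E'
from ov3 import *
A=cv2.resize(w['pixels'][y0:y0+212,x0:x0+205,::-1].copy(),None,fx=s,fy=s,interpolation=cv2.INTER_CUBIC)
nx,ny,na=.516,-.0164,np.radians(42.8)
draw(A,circ(nx,ny,.088,.0325),x0,y0,s,(0,255,255));draw(A,circ(nx,ny,.078,.049),x0,y0,s,(0,255,255))
for q in slots(nx,ny,.097,na,.0215,.0315,.006):draw(A,q,x0,y0,s,(0,0,255))
bx,by,z=.5163,-.0164,.1943
draw(A,circ(bx,by,z+.045,.026),x0,y0,s,(0,255,0));draw(A,circ(bx,by,z+.013,.032),x0,y0,s,(0,200,0))
for q in slots(bx,by,z+.013,na,.021,.032,.0075):draw(A,q,x0,y0,s,(255,0,255))
cv2.imwrite('pics/o3.png',A)
E
```

```text
(no output)
```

View pics/o3.png

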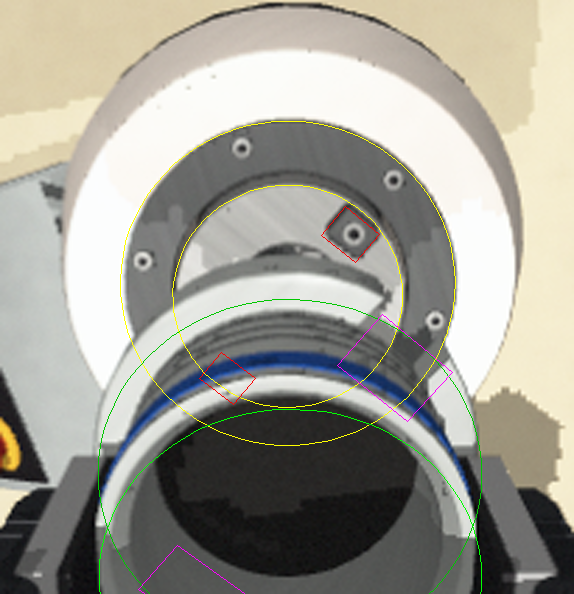

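The spindle overlay fits. The chuck sits about 3 mm off the TCP along tool +x, with the slot angle close to the dogs. I'll offset for that and lower to just above the dogs.

Run:
```python
from h import *
go(.5167,-.0194,.126,82.3)
```

```text
t 4.4 shift [-2.   0.6 88.5] psi 82.26 spin -0.04491827339188603
```

Call:
jog_arm(motion=[{"x":-2.6,"y":0.4,"z":20,"spin":0,"fingers":1},{"x":-2.6,"y":0.4,"z":42,"spin":0,"fingers":1},{"x":-2.6,"y":0.4,"z":55,"spin":0,"fingers":1},{"x":-2.6,"y":0.4,"z":65,"spin":0,"fingers":1},{"x":-2.6,"y":0.4,"z":72,"spin":0,"fingers":1},{"x":-2.6,"y":0.4,"z":78,"spin":0,"fingers":1},{"x":-2.6,"y":0.4,"z":84,"spin":0,"fingers":1},{"x":-2.6,"y":0.4,"z":88,"spin":0,"fingers":1}])

```text
clock: 5.4
eef_pos: [0.5171, -0.0198, 0.1271]
tool_rot: [0.753, 0.658, 0.0, 0.0]
ft_force: [0.7, 0.9, -2.1]
grip_width: 0.0508
grasp_force: 63.4
```

Run:
```python
from h import *
w=snap('wrist');np.savez('w4.npz',**w)
o,M,p=tool();print(p,o['ft_force'],o['ft_torque'])
```

```text
[ 0.51676979 -0.01981259  0.12665524] [ 0.83487889 -0.50831923 -4.49063887] [0.02223618 0.02824936 0.00634029]
```

Call:
jog_arm(motion=[{"x":0,"y":0,"z":1,"spin":0,"fingers":1},{"x":0,"y":0,"z":2,"spin":0,"fingers":1},{"x":0,"y":0,"z":3,"spin":0,"fingers":1},{"x":0,"y":0,"z":4,"spin":0,"fingers":1},{"x":0,"y":0,"z":5,"spin":0,"fingers":1},{"x":0,"y":0,"z":6,"spin":0,"fingers":1},{"x":0,"y":0,"z":7,"spin":0,"fingers":1},{"x":0,"y":0,"z":8,"spin":0,"fingers":1}])

```text
clock: 6.45
eef_pos: [0.517, -0.0199, 0.1192]
tool_rot: [0.753, 0.658, 0.0, -0.0]
ft_force: [-0.9, -0.7, -3.5]
grip_width: 0.0508
grasp_force: 63.4
```

Call:
jog_arm(motion=[{"x":0,"y":0,"z":0.5,"spin":0,"fingers":1},{"x":0,"y":0,"z":1,"spin":0,"fingers":1},{"x":0,"y":0,"z":1.5,"spin":0,"fingers":1},{"x":0,"y":0,"z":2,"spin":0,"fingers":1},{"x":0,"y":0,"z":2.5,"spin":0,"fingers":1},{"x":0,"y":0,"z":3,"spin":0,"fingers":1}])

```text
clock: 7.2
eef_pos: [0.517, -0.0198, 0.1163]
tool_rot: [0.753, 0.658, 0.0, -0.0]
ft_force: [0.3, -0.7, -2.5]
grip_width: 0.0516
grasp_force: 63.5
```

Call:
jog_arm(motion=[{"x":0,"y":0,"z":0.5,"spin":0,"fingers":1},{"x":0,"y":0,"z":1,"spin":0,"fingers":1},{"x":0,"y":0,"z":1.5,"spin":0,"fingers":1},{"x":0,"y":0,"z":2,"spin":0,"fingers":1},{"x":0,"y":0,"z":2,"spin":0,"fingers":1}])

```text
clock: 7.82
eef_pos: [0.5171, -0.0198, 0.1143]
tool_rot: [0.753, 0.658, 0.0, -0.0]
ft_force: [-0.9, 1.2, -2.3]
grip_width: 0.0509
grasp_force: 63.6
```

Call:
jog_arm(motion=[{"x":0,"y":0,"z":0.5,"spin":0,"fingers":1},{"x":0,"y":0,"z":1,"spin":0,"fingers":1},{"x":0,"y":0,"z":1.5,"spin":0,"fingers":1},{"x":0,"y":0,"z":1.5,"spin":0,"fingers":1}])

```text
clock: 8.32
eef_pos: [0.5171, -0.0198, 0.1129]
tool_rot: [0.753, 0.658, 0.0, 0.0]
ft_force: [-0.7, 0.7, 0.6]
grip_width: 0.051
grasp_force: 63.8
```

Call:
jog_arm(motion=[{"x":0,"y":0,"z":-0.7,"spin":0,"fingers":1},{"x":0,"y":0,"z":-0.7,"spin":2,"fingers":1},{"x":0,"y":0,"z":-0.7,"spin":4,"fingers":1},{"x":0,"y":0,"z":-0.7,"spin":5,"fingers":1}])

```text
clock: 8.82
eef_pos: [0.5167, -0.0198, 0.1131]
tool_rot: [0.781, 0.624, -0.0, -0.0]
ft_force: [-0.0, 0.6, -5.2]
grip_width: 0.0508
grasp_force: 63.4
```

Run:
```python
from h import *
o=readout.get_obs();print(o['ft_force'],o['ft_torque'])
```

```text
[-0.0360364   0.62632058 -5.22071694] [ 0.20191626 -0.01186002  0.47163823]
```

Call:
jog_arm(motion=[{"x":0,"y":0,"z":0,"spin":-3,"fingers":1},{"x":0,"y":0,"z":0,"spin":-6,"fingers":1},{"x":0,"y":0,"z":0,"spin":-9,"fingers":1},{"x":0,"y":0,"z":0,"spin":-10,"fingers":1}])

```text
clock: 9.32
eef_pos: [0.5173, -0.02, 0.1137]
tool_rot: [0.724, 0.689, 0.0, 0.0]
ft_force: [0.1, 1.1, -4.0]
grip_width: 0.0507
grasp_force: 63.1
```

Run:
```python
from h import *
o=readout.get_obs();print(o['ft_force'],o['ft_torque'])
```

```text
[ 0.10793099  1.05106217 -4.02810834] [ 0.27928891 -0.05887173 -0.46190537]
```

Torque of +0.47 N m at +5° and −0.46 N m at −5° shows the slots are over the dogs. I'll return to the middle and press on towards home.

Call:
jog_arm(motion=[{"x":0,"y":0,"z":0,"spin":5,"fingers":1},{"x":0,"y":0,"z":0.5,"spin":5,"fingers":1},{"x":0,"y":0,"z":1,"spin":5,"fingers":1},{"x":0,"y":0,"z":1.5,"spin":5,"fingers":1},{"x":0,"y":0,"z":2,"spin":5,"fingers":1}])

```text
clock: 9.95
eef_pos: [0.5171, -0.0199, 0.1115]
tool_rot: [0.753, 0.658, 0.0, 0.0]
ft_force: [0.0, 0.4, -2.0]
grip_width: 0.0506
grasp_force: 63.4
```

Call:
jog_arm(motion=[{"x":0,"y":0,"z":0.5,"spin":0,"fingers":1},{"x":0,"y":0,"z":1,"spin":0,"fingers":1},{"x":0,"y":0,"z":1.5,"spin":0,"fingers":1}])

```text
clock: 10.32
eef_pos: [0.517, -0.0199, 0.1098]
tool_rot: [0.753, 0.658, -0.0, -0.0]
ft_force: [0.0, -1.1, -3.9]
grip_width: 0.0506
grasp_force: 63.4
```

Call:
jog_arm(motion=[{"x":0,"y":0,"z":0.5,"spin":0,"fingers":1},{"x":0,"y":0,"z":1,"spin":0,"fingers":1},{"x":0,"y":0,"z":1.5,"spin":0,"fingers":1}])

```text
clock: 10.7
eef_pos: [0.5168, -0.0198, 0.1086]
tool_rot: [0.753, 0.658, -0.0, -0.0]
ft_force: [-0.8, -0.1, 0.4]
grip_width: 0.0506
grasp_force: 63.7
```

Call:
jog_arm(motion=[{"x":0,"y":0,"z":0.5,"spin":0,"fingers":1},{"x":0,"y":0,"z":1,"spin":0,"fingers":1},{"x":0,"y":0,"z":1,"spin":0,"fingers":1}])

```text
clock: 11.08
eef_pos: [0.5168, -0.0198, 0.1085]
tool_rot: [0.753, 0.658, 0.0, 0.0]
ft_force: [-2.6, 1.3, 5.4]
grip_width: 0.0517
grasp_force: 64.2
```

Call:
jog_arm(motion=[{"x":0,"y":0,"z":0.5,"spin":0,"fingers":1},{"x":0,"y":0,"z":1,"spin":0,"fingers":1},{"x":0,"y":0,"z":1,"spin":0,"fingers":1}])

```text
clock: 11.45
eef_pos: [0.5169, -0.0198, 0.1085]
tool_rot: [0.753, 0.658, 0.0, 0.0]
ft_force: [-4.1, 0.8, 11.5]
grip_width: 0.0507
grasp_force: 64.8
```

Call:
jog_arm(motion=[{"x":0,"y":0,"z":0.5,"spin":0,"fingers":1},{"x":0,"y":0,"z":1,"spin":0,"fingers":1}])

```text
clock: 11.7
eef_pos: [0.5169, -0.0199, 0.1084]
tool_rot: [0.753, 0.658, 0.001, 0.0]
ft_force: [-7.3, -0.8, 19.1]
grip_width: 0.051
grasp_force: 65.6
```

Hard stop at TCP z 0.1085. This may already be home, so I'll relax the push and pull gently to see whether the stud is held.

Call:
jog_arm(motion=[{"x":0,"y":0,"z":-1.5,"spin":0,"fingers":1},{"x":0,"y":0,"z":-3,"spin":0,"fingers":1},{"x":0,"y":0,"z":-4,"spin":0,"fingers":1},{"x":0,"y":0,"z":-5,"spin":0,"fingers":1},{"x":0,"y":0,"z":-5,"spin":0,"fingers":1}])

```text
clock: 12.32
eef_pos: [0.5169, -0.0199, 0.1098]
tool_rot: [0.753, 0.658, -0.0, -0.0]
ft_force: [0.3, -0.3, -6.1]
grip_width: 0.051
grasp_force: 63.5
```

Run:
```python
from h import *
w=snap('wrist');np.savez('w5.npz',**w)
s=snap('scene')
f=lambda a,x,y,ww,h,sc:cv2.resize(a['pixels'][y:y+h,x:x+ww,::-1],None,fx=sc,fy=sc,interpolation=cv2.INTER_CUBIC)
print(proj(s,[.517,-.016,.1]))
u,v=proj(s,[.517,-.016,.1])[0].astype(int)
A=f(w,205,90,225,200,2.1);B=f(s,u-32,v-45,65,80,5)
o=np.zeros((420,800,3),np.uint8);o[:420,:472]=A[:420,:472];o[:400,474:474+325]=B[:400,:325]
cv2.imwrite('pics/p9.png',o)
```

```text
[[319.25560884 192.53984609]]
```

View pics/p9.png

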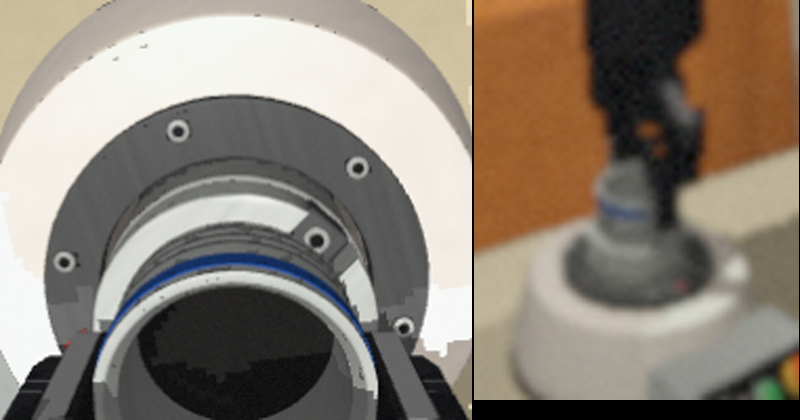

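The crop shows a dog inside the flange slot (screw at crop (316,240)), so the slots are engaged; the scene crop shows the chuck low in the housing. I'll check the height against an edge profile.

Run:
```python
import ov
from ov import *
ov.w=w=dict(np.load('w5.npz'))
g=cv2.cvtColor(w['pixels'],cv2.COLOR_RGB2GRAY).astype(int)
u=int(205+235/2.1);print(u,list(enumerate(g[155:235,u-1:u+2].mean(1).astype(int),155)))
c=np.array([.517,-.0162]);d=np.array([.134,.991])
def row(r,z): return round(float(proj(w,[*(c+r*d),z])[0,1]),1)
print('cap',row(.049,.078),'nose foot',row(.0325,.078),'face',row(.0325,.088))
for h in(0,.0015,.003,.006,.0075):print(h,'fl bottom',row(.032,.088+h),'top',row(.032,.101+h),'cup foot',row(.026,.101+h),'rim',row(.026,.133+h))
# dog top
print('dog',proj(w,[c[0]+.0265*np.cos(.745),c[1]+.0265*np.sin(.745),.097]))
```

```text
316 [(155, np.int64(94)), (156, np.int64(94)), (157, np.int64(93)), (158, np.int64(92)), (159, np.int64(92)), (160, np.int64(92)), (161, np.int64(91)), (162, np.int64(92)), (163, np.int64(90)), (164, np.int64(75)), (165, np.int64(66)), (166, np.int64(84)), (167, np.int64(92)), (168, np.int64(89)), (169, np.int64(87)), (170, np.int64(88)), (171, np.int64(88)), (172, np.int64(85)), (173, np.int64(128)), (174, np.int64(162)), (175, np.int64(138)), (176, np.int64(112)), (177, np.int64(111)), (178, np.int64(114)), (179, np.int64(114)), (180, np.int64(112)), (181, np.int64(117)), (182, np.int64(152)), (183, np.int64(211)), (184, np.int64(231)), (185, np.int64(226)), (186, np.int64(219)), (187, np.int64(213)), (188, np.int64(212)), (189, np.int64(213)), (190, np.int64(215)), (191, np.int64(216)), (192, np.int64(219)), (193, np.int64(219)), (194, np.int64(220)), (195, np.int64(162)), (196, np.int64(95)), (197, np.int64(70)), (198, np.int64(89)), (199, np.int64(106)), (200, np.int64(85)), (201, np.int64(71)), (202, np.int64(98)), (203, np.int64(109)), (204, np.int64(83)), (205, np.int64(92)),
[... 277 characters left out ...]
)), (219, np.int64(203)), (220, np.int64(222)), (221, np.int64(216)), (222, np.int64(211)), (223, np.int64(199)), (224, np.int64(149)), (225, np.int64(109)), (226, np.int64(73)), (227, np.int64(38)), (228, np.int64(36)), (229, np.int64(35)), (230, np.int64(33)), (231, np.int64(36)), (232, np.int64(35)), (233, np.int64(35)), (234, np.int64(33))]
cap 135.6 nose foot 168.6 face 172.7
0 fl bottom 173.7 top 179.9 cup foot 193.0 rim 216.5
0.0015 fl bottom 174.4 top 180.7 cup foot 193.9 rim 217.9
0.003 fl bottom 175.1 top 181.5 cup foot 194.8 rim 219.3
0.006 fl bottom 176.5 top 183.1 cup foot 196.7 rim 222.2
0.0075 fl bottom 177.2 top 184.0 cup foot 197.7 rim 223.7
dog [[353.99298273 202.34133553]]
```

Call:
jog_arm(motion=[{"x":0,"y":0,"z":-1,"spin":0,"fingers":1},{"x":0,"y":0,"z":-1,"spin":0,"fingers":1}])

```text
clock: 12.68
eef_pos: [0.5168, -0.0198, 0.1115]
tool_rot: [0.753, 0.658, -0.0, -0.0]
ft_force: [0.6, -0.0, -6.1]
grip_width: 0.0508
grasp_force: 64.4
```

Run:
```python
from h import *
for i in range(3):
    w=camera('top');o=readout.get_obs();print(o['eef_pos'],o['ft_force'],o['ft_torque'])
```

```text
[ 0.51683582 -0.01979222  0.11155487] [ 0.32402063 -0.36102505 -5.39981314] [ 0.04581211 -0.04883455  0.01774872]
[ 0.51686608 -0.01978267  0.11162148] [-0.68465307  0.09525064 -5.42314415] [ 0.08460792  0.00485876 -0.04573561]
[ 0.51688949 -0.01979803  0.11166872] [-1.43637353  0.27849817 -4.62004878] [ 0.08201064  0.06106563 -0.01338497]
```

Rises freely, so it isn't snapped yet, and the sideways force while pushing suggests off-centre contact. I'll feel for the lateral centre.

Call:
jog_arm(motion=[{"x":0,"y":0,"z":1.5,"spin":0,"fingers":1},{"x":0,"y":0.7,"z":1.5,"spin":0,"fingers":1},{"x":0,"y":1.5,"z":1.5,"spin":0,"fingers":1},{"x":0,"y":1.5,"z":1.5,"spin":0,"fingers":1}])

```text
clock: 13.32
eef_pos: [0.5178, -0.02, 0.1097]
tool_rot: [0.753, 0.658, -0.001, -0.001]
ft_force: [-1.8, -0.8, -4.6]
grip_width: 0.0512
grasp_force: 64.6
```

Call:
jog_arm(motion=[{"x":0,"y":-1,"z":0,"spin":0,"fingers":1},{"x":0,"y":-2,"z":0,"spin":0,"fingers":1},{"x":0,"y":-3,"z":0,"spin":0,"fingers":1},{"x":0,"y":-3,"z":0,"spin":0,"fingers":1}])

```text
clock: 13.82
eef_pos: [0.5166, -0.0198, 0.1104]
tool_rot: [0.753, 0.658, 0.001, 0.001]
ft_force: [2.8, 0.0, -6.2]
grip_width: 0.0509
grasp_force: 64.3
```

Call:
jog_arm(motion=[{"x":0.7,"y":1.5,"z":0,"spin":0,"fingers":1},{"x":1.5,"y":1.5,"z":0,"spin":0,"fingers":1},{"x":1.5,"y":1.5,"z":0,"spin":0,"fingers":1}])

```text
clock: 14.2
eef_pos: [0.5171, -0.0186, 0.1101]
tool_rot: [0.753, 0.658, -0.0, 0.0]
ft_force: [0.6, -1.6, -5.6]
grip_width: 0.0507
grasp_force: 64.5
```

Call:
jog_arm(motion=[{"x":-1,"y":0,"z":0,"spin":0,"fingers":1},{"x":-2,"y":0,"z":0,"spin":0,"fingers":1},{"x":-3,"y":0,"z":0,"spin":0,"fingers":1},{"x":-3,"y":0,"z":0,"spin":0,"fingers":1}])

```text
clock: 14.7
eef_pos: [0.5169, -0.0208, 0.11]
tool_rot: [0.753, 0.658, 0.0, -0.0]
ft_force: [1.8, 1.2, -4.3]
grip_width: 0.051
grasp_force: 64.6
```

Call:
jog_arm(motion=[{"x":1.5,"y":0.2,"z":0,"spin":0,"fingers":1},{"x":1.5,"y":0.2,"z":1.5,"spin":0,"fingers":1},{"x":1.5,"y":0.2,"z":2.5,"spin":0,"fingers":1},{"x":1.5,"y":0.2,"z":3.5,"spin":0,"fingers":1},{"x":1.5,"y":0.2,"z":3.5,"spin":0,"fingers":1}])

```text
clock: 15.32
eef_pos: [0.5174, -0.02, 0.1085]
tool_rot: [0.753, 0.658, 0.001, 0.001]
ft_force: [-3.8, 1.1, 9.3]
grip_width: 0.0508
grasp_force: 66.0
```

Run:
```python
from h import *
o=readout.get_obs();print(o['eef_pos'],o['ft_force'],o['ft_torque'],o['tau'])
```

```text
[ 0.51737936 -0.02000177  0.1084883 ] [-3.80909233  1.09385366  9.34310892] [0.10171804 1.20627643 0.03822904] [-5.32464834e-02 -3.63900268e+01  2.21519816e+01 -1.92656323e+00
 -8.53384263e-02  3.49286408e-02]
```

Torque and force agree on a central resistance (the jaws), with a lateral part from arm compliance. I'll push harder in small steps, leaning −x to cancel the side force.

Call:
jog_arm(motion=[{"x":0,"y":-0.7,"z":0.7,"spin":0,"fingers":1},{"x":0,"y":-1.4,"z":1.4,"spin":0,"fingers":1},{"x":0,"y":-1.4,"z":1.4,"spin":0,"fingers":1}])

```text
clock: 15.7
eef_pos: [0.5173, -0.02, 0.1085]
tool_rot: [0.753, 0.658, 0.002, 0.002]
ft_force: [-3.6, 0.1, 14.5]
grip_width: 0.0512
grasp_force: 66.5
```

Call:
jog_arm(motion=[{"x":0,"y":-0.5,"z":0.7,"spin":0,"fingers":1},{"x":0,"y":-1,"z":1.4,"spin":0,"fingers":1},{"x":0,"y":-1,"z":1.4,"spin":0,"fingers":1}])

```text
clock: 16.08
eef_pos: [0.5173, -0.02, 0.1085]
tool_rot: [0.753, 0.658, 0.003, 0.003]
ft_force: [-4.5, -0.9, 21.7]
grip_width: 0.0509
grasp_force: 67.1
```

Everything (pick offset 20 mm, rigid stop, image heights) now says 0.1085 is home: the snap happened earlier between readings. I'll relax, release, back off and verify with the camera.

Call:
jog_arm(motion=[{"x":0,"y":1,"z":-2,"spin":0,"fingers":1},{"x":0,"y":2.2,"z":-3.6,"spin":0,"fingers":1},{"x":0,"y":2.2,"z":-3.6,"spin":0,"fingers":1}])

```text
clock: 16.45
eef_pos: [0.5174, -0.02, 0.1085]
tool_rot: [0.753, 0.658, 0.0, 0.0]
ft_force: [-2.9, -0.2, 8.3]
grip_width: 0.0511
grasp_force: 65.9
```

Call:
jog_arm(motion=[{"x":0,"y":0,"z":0,"spin":0,"fingers":0.2},{"x":0,"y":0,"z":0,"spin":0,"fingers":-0.4},{"x":0,"y":0,"z":0,"spin":0,"fingers":-1},{"x":0,"y":0,"z":0,"spin":0,"fingers":-1},{"x":0,"y":0,"z":-25,"spin":0,"fingers":-1},{"x":0,"y":0,"z":-70,"spin":0,"fingers":-1},{"x":0,"y":0,"z":-105,"spin":0,"fingers":-1},{"x":0,"y":0,"z":-105,"spin":0,"fingers":-1}])

```text
clock: 17.45
eef_pos: [0.5193, -0.02, 0.2154]
tool_rot: [0.753, 0.658, 0.002, 0.002]
ft_force: [0.3, 0.7, -0.7]
grip_width: 0.0852
grasp_force: 0.0
```

Run:
```python
from h import *
w=snap('wrist');w=snap('wrist');np.savez('w6.npz',**w)
o,M,p=tool();print(p,o['ft_force'],o['clock'])
g=cv2.GaussianBlur(w['pixels'],(3,3),0)
import ov; ov.w=w
from ov import draw,circ,slots
x0,y0,s=235,110,3.6
A=cv2.resize(w['pixels'][y0:y0+165,x0:x0+165,::-1].copy(),None,fx=s,fy=s,interpolation=cv2.INTER_CUBIC)
nx,ny=.517,-.0164
draw(A,circ(nx,ny,.078,.049),x0,y0,s,(0,255,255));draw(A,circ(nx,ny,.088,.0325),x0,y0,s,(0,255,255))
draw(A,circ(nx,ny,.101,.032),x0,y0,s,(0,200,0));draw(A,circ(nx,ny,.133,.026),x0,y0,s,(0,255,0))
draw(A,circ(nx,ny,.139,.026),x0,y0,s,(0,0,255))
cv2.imwrite('pics/p10.png',A)
```

```text
[ 0.51700281 -0.0198738   0.21204396] [-1.32703014  0.17273664  0.18943882] 17.55
```

View pics/p10.png

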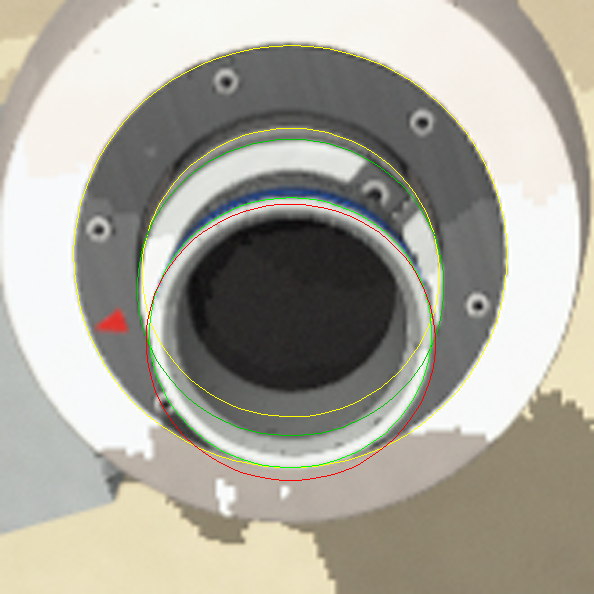

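The rim and flange match the home overlay (green) on all sides, with the rim centre at crop (291,340), and not the 6 mm-high one (red): the chuck is seated. Next is the bottle.

Run:
```python
from h import *
go(.482,.1625,.212,90)
```

```text
t 17.55 shift [176.  -59.2   0. ] psi 82.27 spin -7.72796598936759
```

Call:
jog_arm(motion=[{"x":40,"y":-14,"z":0,"spin":-2,"fingers":-1},{"x":90,"y":-30,"z":0,"spin":-4,"fingers":-1},{"x":135,"y":-45,"z":0,"spin":-6,"fingers":-1},{"x":176,"y":-59,"z":0,"spin":-7.7,"fingers":-1},{"x":176,"y":-59,"z":0,"spin":-7.7,"fingers":-1},{"x":176,"y":-59,"z":0,"spin":-7.7,"fingers":-1}])

```text
clock: 18.3
eef_pos: [0.4815, 0.162, 0.211]
tool_rot: [0.707, 0.707, -0.001, -0.0]
ft_force: [-0.4, 0.6, -0.4]
grip_width: 0.0856
grasp_force: 0.0
```

Run:
```python
from h import *
w=snap('wrist','w7.png')
o,M,p=tool();print(p,o['clock'])
c0=proj(w,[.482,.1625,.088])[0];print(c0)
hsv=cv2.cvtColor(w['pixels'],cv2.COLOR_RGB2HSV)
def mask(lo,hi):return cv2.inRange(hsv,np.array(lo),np.array(hi))
m=mask((0,0,130),(180,28,255))
n,L,st,ce=cv2.connectedComponentsWithStats(m)
for i in range(1,n):
    if st[i,4]>150:print('white',st[i],ce[i])
for nm,mm in(('purple',mask((125,80,20),(160,255,255))),('red',mask((170,100,60),(180,255,255))|mask((0,120,60),(6,255,255)))):
    n,L,st,ce=cv2.connectedComponentsWithStats(mm)
    for i in range(1,n):
        if st[i,4]>100:print(nm,st[i],ce[i])
print('expected cap radius px',351*.019/(.355-.088), proj(w,[.4715,.0839,.088]))
```

```text
[0.48179395 0.16157358 0.21122777] 18.35
[318.5951757  190.59276895]
white [ 296   34   52   55 2245] [321.71804009  61.11224944]
white [579  93  61  27 457] [613.72866521 109.58205689]
white [ 128   98   90   91 4550] [172.75736264 142.09538462]
white [ 221  272   92   59 2160] [271.47824074 306.82037037]
white [ 286  273  137  108 3664] [364.22925764 326.95933406]
purple [ 285  133   49   60 2304] [309.83116319 163.22265625]
expected cap radius px 24.977528089887638 [[306.21155119 280.2263125 ]]
```

Run:
```python
from h import *
w=snap('wrist')
b=atz(w,322,61,.088);pu=atz(w,310,158,.088);print(b,pu,atz(w,173,142,.05))
t=snap('top');print(atz(t,212.7,188.7,.088),atz(t,246,191.7,.088))
go(b[0],b[1],.212)
```

```text
[0.48491477 0.25752561 0.088     ] [0.47584325 0.18776478 0.088     ] [0.35609357 0.19597164 0.05      ]
[0.48286685 0.25784732 0.088     ] [0.47380952 0.17824227 0.088     ]
t 18.45 shift [96.2  2.4 -0.3] psi 89.86 spin None
```

My crop arithmetic was off; both cameras now put the white bottle at (0.484, 0.258). Moving over it.

Call:
jog_arm(motion=[{"x":35,"y":1,"z":0,"spin":0,"fingers":-1},{"x":70,"y":2,"z":0,"spin":0,"fingers":-1},{"x":96,"y":2.4,"z":0,"spin":0,"fingers":-1},{"x":96,"y":2.4,"z":0,"spin":0,"fingers":-1},{"x":96,"y":2.4,"z":0,"spin":0,"fingers":-1}])

```text
clock: 19.08
eef_pos: [0.4848, 0.2572, 0.2121]
tool_rot: [0.708, 0.706, -0.0, 0.0]
ft_force: [0.8, -0.5, -0.3]
grip_width: 0.0854
grasp_force: 0.0
```

Run:
```python
from h import *
w=snap('wrist')
o,M,p=tool();print(p,o['clock'])
hsv=cv2.cvtColor(w['pixels'],cv2.COLOR_RGB2HSV)
m=cv2.inRange(hsv,np.array((0,0,130)),np.array((180,28,255)))
n,L,st,ce=cv2.connectedComponentsWithStats(m)
u,v=proj(w,[.4845,.2576,.088])[0];print(u,v)
for i in range(1,n):
    if st[i,4]>150 and abs(ce[i][0]-u)<60 and abs(ce[i][1]-v)<60:
        print(st[i],ce[i])
        c=max(cv2.findContours((L==i).astype(np.uint8),0,1)[0],key=len).reshape(-1,2)
        for lab,pts in(('all',c),('lower half',c[c[:,1]>ce[i][1]]),('upper',c[c[:,1]<ce[i][1]])):
            P=np.array([atz(w,a,b,.088)[:2] for a,b in pts])
            from scipy.optimize import least_squares
            r=least_squares(lambda q:np.hypot(*(P-q[:2]).T)-q[2],[.484,.257,.019],loss='soft_l1',f_scale=.0005);print(lab,r.x,np.abs(r.fun).max())
go(.4845,.2576,.042)
```

```text
[0.48483047 0.25710178 0.21222029] 19.125
317.26384221777926 190.42419885781356
[ 294  158   47   55 2018] [316.67096135 185.47076313]
all [0.48396826 0.26078881 0.01986785] 0.0031294311827782077
lower half [0.48421595 0.2583101  0.01823341] 0.0005032738922049022
upper [0.48395969 0.2659637  0.01686027] 0.003858939405693814
t 19.12 shift [  0.6  -0.3 170.2] psi 89.87 spin None
```

Call:
jog_arm(motion=[{"x":1.1,"y":-0.5,"z":50,"spin":0,"fingers":-1},{"x":1.1,"y":-0.5,"z":100,"spin":0,"fingers":-1},{"x":1.1,"y":-0.5,"z":140,"spin":0,"fingers":-1},{"x":1.1,"y":-0.5,"z":165,"spin":0,"fingers":-1},{"x":1.1,"y":-0.5,"z":176,"spin":0,"fingers":-1},{"x":1.1,"y":-0.5,"z":176,"spin":0,"fingers":-0.3},{"x":1.1,"y":-0.5,"z":176,"spin":0,"fingers":0},{"x":1.1,"y":-0.5,"z":176,"spin":0,"fingers":0.3}])

```text
clock: 20.12
eef_pos: [0.4857, 0.2602, 0.0382]
tool_rot: [0.707, 0.707, 0.002, 0.001]
ft_force: [0.8, -0.6, 0.6]
grip_width: 0.0384
grasp_force: 60.1
```

Call:
jog_arm(motion=[{"x":0,"y":0,"z":0,"spin":0,"fingers":1},{"x":0,"y":0,"z":0,"spin":0,"fingers":1},{"x":0,"y":0,"z":0,"spin":0,"fingers":1}])

```text
clock: 20.5
eef_pos: [0.4857, 0.2603, 0.0382]
tool_rot: [0.707, 0.707, 0.002, 0.001]
ft_force: [-1.4, 0.8, 5.0]
grip_width: 0.038
grasp_force: 60.9
```

Call:
jog_arm(motion=[{"x":0,"y":0,"z":-10,"spin":0,"fingers":1},{"x":0,"y":0,"z":-50,"spin":0,"fingers":1},{"x":0,"y":0,"z":-100,"spin":0,"fingers":1},{"x":0,"y":0,"z":-140,"spin":0,"fingers":1},{"x":0,"y":0,"z":-160,"spin":0,"fingers":1},{"x":0,"y":0,"z":-160,"spin":0,"fingers":1},{"x":0,"y":0,"z":-160,"spin":0,"fingers":1}])

```text
clock: 21.38
eef_pos: [0.4834, 0.2592, 0.1952]
tool_rot: [0.707, 0.707, -0.001, -0.0]
ft_force: [-0.3, -0.3, -1.5]
grip_width: 0.0381
grasp_force: 60.4
```

```bash
cat > cap.py <<'E'
from h import *
from scipy.optimize import least_squares
w=snap('wrist'); o,M,p=tool(); zc=p[2]-.0382+.088
hsv=cv2.cvtColor(w['pixels'],cv2.COLOR_RGB2HSV)
u,v=proj(w,[*p[:2],zc])[0];print(p,o['ft_force'],o['grip_width'],'pred px',u,v)
m=cv2.inRange(hsv,np.array((0,0,110)),np.array((180,45,255)))
n,L,st,ce=cv2.connectedComponentsWithStats(m)
for i in range(1,n):
    if st[i,4]>400 and abs(ce[i][0]-u)<80 and abs(ce[i][1]-v)<80:
        print(st[i],ce[i])
        c=max(cv2.findContours((L==i).astype(np.uint8),0,1)[0],key=len).reshape(-1,2)
        for lab,pts in(('all',c),('low',c[c[:,1]>ce[i][1]])):
            P=np.array([atz(w,a,b,zc)[:2] for a,b in pts])
            r=least_squares(lambda q:np.hypot(*(P-q[:2]).T)-q[2],[*p[:2],.019],loss='soft_l1',f_scale=.0005)
            d=np.array([*(r.x[:2]-p[:2]),0]);print(lab,r.x,'rel tool mm',np.round(M.T@d*1000,1),'res',np.median(np.abs(r.fun)))
go(.5172,-.0165,p[2])
cv2.imwrite('pics/cap.png',w['pixels'][:,:,::-1])
E
python3 cap.py
```

```text
[0.48320215 0.25906339 0.19476701] [-0.24108146  0.50882151 -0.63451039] 0.03793551468760115 pred px 318.7563306431138 333.8240450328139
[  258   238   116   129 11701] [315.34202205 306.5526878 ]
all [0.48200301 0.26720128 0.02068735] rel tool mm [ 8.1 -1.2 -0. ] res 0.0023650595056635085
low [0.48223006 0.26298026 0.01767556] rel tool mm [ 3.9 -1.  -0. ] res 0.0012338791955808868
t 21.43 shift [-275.5   34.1    0.3] psi 89.98 spin None
```

Run:
```python
import cv2,numpy as np
a=cv2.imread('pics/cap.png').astype(int);h=cv2.cvtColor(a.astype(np.uint8),cv2.COLOR_BGR2HSV)
for v in(260,300,330):
    print('row',v,[(u,*h[v,u,1:]) for u in range(225,412,6)])
for u in(318,):
    print('col',u,[(v,*h[v,u]) for v in range(200,400,4)])
```

```text
row 260 [(225, np.uint8(58), np.uint8(127)), (231, np.uint8(60), np.uint8(124)), (237, np.uint8(57), np.uint8(215)), (243, np.uint8(39), np.uint8(26)), (249, np.uint8(53), np.uint8(24)), (255, np.uint8(6), np.uint8(91)), (261, np.uint8(5), np.uint8(93)), (267, np.uint8(36), np.uint8(14)), (273, np.uint8(78), np.uint8(101)), (279, np.uint8(21), np.uint8(146)), (285, np.uint8(21), np.uint8(183)), (291, np.uint8(20), np.uint8(137)), (297, np.uint8(21), np.uint8(196)), (303, np.uint8(23), np.uint8(147)), (309, np.uint8(20), np.uint8(143)), (315, np.uint8(22), np.uint8(140)), (321, np.uint8(20), np.uint8(140)), (327, np.uint8(20), np.uint8(138)), (333, np.uint8(21), np.uint8(161)), (339, np.uint8(22), np.uint8(138)), (345, np.uint8(23), np.uint8(180)), (351, np.uint8(20), np.uint8(150)), (357, np.uint8(23), np.uint8(112)), (363, np.uint8(35), np.uint8(22)), (369, np.uint8(32), np.uint8(24)), (375, np.uint8(3), np.uint8(91)), (381, np.uint8(5), np.uint8(93)), (387, np.uint8(53), np.uint8(24)), (393, np.uint8(28), np.uint8(45)), (399, np.uint8(57), np.uint8(125)), (405, np.uint8(58), np.uin
[... 4128 characters left out ...]
21)), (344, np.uint8(17), np.uint8(19), np.uint8(120)), (348, np.uint8(18), np.uint8(21), np.uint8(122)), (352, np.uint8(16), np.uint8(23), np.uint8(123)), (356, np.uint8(15), np.uint8(21), np.uint8(121)), (360, np.uint8(13), np.uint8(19), np.uint8(120)), (364, np.uint8(16), np.uint8(23), np.uint8(121)), (368, np.uint8(30), np.uint8(5), np.uint8(49)), (372, np.uint8(90), np.uint8(15), np.uint8(17)), (376, np.uint8(0), np.uint8(21), np.uint8(12)), (380, np.uint8(135), np.uint8(32), np.uint8(16)), (384, np.uint8(130), np.uint8(38), np.uint8(20)), (388, np.uint8(120), np.uint8(80), np.uint8(16)), (392, np.uint8(113), np.uint8(60), np.uint8(17)), (396, np.uint8(120), np.uint8(17), np.uint8(15))]
```

Run:
```python
from h import *
w=snap('wrist');o,M,p=tool();zc=p[2]+.0498
e=atz(w,317,285.5,zc);l=atz(w,258,330,zc);r=atz(w,373,330,zc)
print(p,'edge',e,'cap centre y',e[1]-.019,'x',(l[0]+r[0])/2,'chord',r[0]-l[0],'rel y mm',(e[1]-.019-p[1])*1000)
```

```text
[0.48319115 0.25902377 0.19461708] edge [0.48253119 0.27635523 0.24441708] cap centre y 0.25735522768136065 x 0.4820315333301604 chord 0.03596590917898401 rel y mm -1.6685441507817145
```

Call:
jog_arm(motion=[{"x":-30,"y":4,"z":0,"spin":0,"fingers":1},{"x":-75,"y":9,"z":0,"spin":0,"fingers":1},{"x":-120,"y":15,"z":0,"spin":0,"fingers":1},{"x":-165,"y":20,"z":0,"spin":0,"fingers":1},{"x":-210,"y":26,"z":0,"spin":0,"fingers":1},{"x":-250,"y":31,"z":0,"spin":0,"fingers":1},{"x":-274,"y":34,"z":0,"spin":0,"fingers":1},{"x":-274,"y":34,"z":0,"spin":0,"fingers":1}])

```text
clock: 22.48
eef_pos: [0.5174, -0.0161, 0.195]
tool_rot: [0.708, 0.706, -0.001, -0.001]
ft_force: [0.6, 0.8, -0.6]
grip_width: 0.0378
grasp_force: 60.4
```

Run:
```python
from h import *
for i in range(3):
    camera('top');o,M,p=tool();print(p,o['ft_force'])
go(.5174,-.0149,.164)
```

```text
[ 0.51738244 -0.01497753  0.1951505 ] [-0.81168569  0.3632147  -0.312179  ]
[ 0.51744315 -0.01427174  0.19535072] [ 0.19847126  0.08696562 -1.45250502]
[ 0.5175477  -0.01385382  0.19555171] [-0.59821471 -0.26674632 -0.49258883]
t 22.62 shift [-1.1 -0.1 31.6] psi 90.0 spin None
```

Call:
jog_arm(motion=[{"x":-0.6,"y":0,"z":8,"spin":0,"fingers":1},{"x":-0.6,"y":0,"z":15,"spin":0,"fingers":1},{"x":-0.6,"y":0,"z":19,"spin":0,"fingers":1},{"x":-0.6,"y":0,"z":19,"spin":0,"fingers":1},{"x":-0.6,"y":0,"z":19,"spin":0,"fingers":1}])

```text
clock: 23.25
eef_pos: [0.5182, -0.015, 0.1774]
tool_rot: [0.707, 0.707, 0.0, 0.0]
ft_force: [0.1, 0.3, -1.1]
grip_width: 0.0383
grasp_force: 60.4
```

Run:
```python
from h import *
o,M,p=tool();print(p,o['ft_force'])
go(.5174,-.0149,.139)
```

```text
[ 0.51818295 -0.01502567  0.1774322 ] [ 0.08618317  0.25204585 -1.06481515]
t 23.25 shift [ 0.1 -0.8 38.4] psi 89.98 spin None
```

Call:
jog_arm(motion=[{"x":0,"y":-0.7,"z":3,"spin":0,"fingers":1},{"x":0,"y":-0.7,"z":6,"spin":0,"fingers":1},{"x":0,"y":-0.7,"z":9,"spin":0,"fingers":1},{"x":0,"y":-0.7,"z":12,"spin":0,"fingers":1},{"x":0,"y":-0.7,"z":14,"spin":0,"fingers":1},{"x":0,"y":-0.7,"z":14,"spin":0,"fingers":1}])

```text
clock: 24.0
eef_pos: [0.5172, -0.0151, 0.1631]
tool_rot: [0.707, 0.707, -0.0, -0.0]
ft_force: [-0.8, 0.8, -1.1]
grip_width: 0.0381
grasp_force: 60.4
```

Call:
jog_arm(motion=[{"x":0,"y":0,"z":4,"spin":0,"fingers":1},{"x":0,"y":0,"z":8,"spin":0,"fingers":1},{"x":0,"y":0,"z":12,"spin":0,"fingers":1},{"x":0,"y":0,"z":16,"spin":0,"fingers":1},{"x":0,"y":0,"z":19,"spin":0,"fingers":1},{"x":0,"y":0,"z":20,"spin":0,"fingers":1}])

```text
clock: 24.75
eef_pos: [0.5172, -0.0151, 0.143]
tool_rot: [0.707, 0.707, -0.0, -0.0]
ft_force: [0.7, -0.1, -1.1]
grip_width: 0.038
grasp_force: 60.4
```

Call:
jog_arm(motion=[{"x":0,"y":0,"z":1,"spin":0,"fingers":1},{"x":0,"y":0,"z":2,"spin":0,"fingers":1},{"x":0,"y":0,"z":3,"spin":0,"fingers":1},{"x":0,"y":0,"z":3.5,"spin":0,"fingers":1},{"x":0,"y":0,"z":3.5,"spin":0,"fingers":1}])

```text
clock: 25.38
eef_pos: [0.5173, -0.0151, 0.1398]
tool_rot: [0.707, 0.707, -0.0, -0.0]
ft_force: [-0.3, -0.1, -0.4]
grip_width: 0.038
grasp_force: 60.4
```

Call:
jog_arm(motion=[{"x":0,"y":0,"z":0.5,"spin":0,"fingers":1},{"x":0,"y":0,"z":1,"spin":0,"fingers":1},{"x":0,"y":0,"z":1.5,"spin":0,"fingers":1},{"x":0,"y":0,"z":1.5,"spin":0,"fingers":1}])

```text
clock: 25.88
eef_pos: [0.5174, -0.0151, 0.1391]
tool_rot: [0.707, 0.707, 0.0, 0.0]
ft_force: [-1.5, 0.0, 5.1]
grip_width: 0.038
grasp_force: 61.1
```

Floor contact at TCP z 0.139, exactly where a fully seated chuck puts it. Release gently and retreat.

Call:
jog_arm(motion=[{"x":0,"y":0,"z":-0.7,"spin":0,"fingers":1},{"x":0,"y":0,"z":-0.7,"spin":0,"fingers":0.1},{"x":0,"y":0,"z":-0.7,"spin":0,"fingers":-0.2},{"x":0,"y":0,"z":-0.7,"spin":0,"fingers":-0.6},{"x":0,"y":0,"z":-0.7,"spin":0,"fingers":-1},{"x":0,"y":0,"z":-0.7,"spin":0,"fingers":-1},{"x":0,"y":0,"z":-0.7,"spin":0,"fingers":-1}])

```text
clock: 26.75
eef_pos: [0.5174, -0.0151, 0.139]
tool_rot: [0.707, 0.707, 0.0, -0.0]
ft_force: [0.6, -0.3, 0.5]
grip_width: 0.0854
grasp_force: 0.0
```

Call:
jog_arm(motion=[{"x":0,"y":0,"z":-15,"spin":0,"fingers":-1},{"x":0,"y":0,"z":-45,"spin":0,"fingers":-1},{"x":0,"y":0,"z":-85,"spin":0,"fingers":-1},{"x":0,"y":0,"z":-110,"spin":0,"fingers":-1},{"x":0,"y":0,"z":-110,"spin":0,"fingers":-1},{"x":0,"y":0,"z":-110,"spin":0,"fingers":-1}])

```text
clock: 27.5
eef_pos: [0.517, -0.0151, 0.2487]
tool_rot: [0.707, 0.707, -0.0, -0.0]
ft_force: [-0.4, -0.1, 0.1]
grip_width: 0.0853
grasp_force: 0.0
```

Run:
```python
from h import *
from scipy.optimize import least_squares
w=snap('wrist');o,M,p=tool();print(p,o['clock'],o['ft_force'])
g=cv2.cvtColor(w['pixels'],cv2.COLOR_RGB2HSV)
u,v=proj(w,[.5173,-.0165,.189])[0];print('cap centre pred',u,v)
e=proj(w,[.5173,.0025,.189])[0];b=proj(w,[.5173,-.0355,.189])[0];l=proj(w,[.4983,-.0165,.189])[0];r=proj(w,[.5363,-.0165,.189])[0]
print('pred edges top,bot,left,right',e[1],b[1],l[0],r[0])
V=g[:,:,2].astype(int)
print('col',[(k,V[k,int(u)],g[k,int(u),1]) for k in range(int(e[1])-12,int(b[1])+14,2)])
print('row',[(k,V[int(v),k],g[int(v),k,1]) for k in list(range(int(l[0])-10,int(l[0])+10,2))+list(range(int(r[0])-10,int(r[0])+12,2))])
```

```text
[ 0.51670152 -0.0150714   0.24812947] 27.55 [-0.16328371 -0.00167709 -0.477072  ]
cap centre pred 318.4894494120563 220.4395380930159
pred edges top,bot,left,right 190.3737524234124 248.9973194820358 287.40910098898416 349.5637960572834
col [(178, np.int64(153), np.uint8(23)), (180, np.int64(180), np.uint8(23)), (182, np.int64(213), np.uint8(22)), (184, np.int64(170), np.uint8(20)), (186, np.int64(154), np.uint8(20)), (188, np.int64(155), np.uint8(20)), (190, np.int64(160), np.uint8(19)), (192, np.int64(195), np.uint8(20)), (194, np.int64(248), np.uint8(2)), (196, np.int64(251), np.uint8(5)), (198, np.int64(248), np.uint8(2)), (200, np.int64(246), np.uint8(5)), (202, np.int64(246), np.uint8(9)), (204, np.int64(246), np.uint8(9)), (206, np.int64(246), np.uint8(9)), (208, np.int64(246), np.uint8(7)), (210, np.int64(246), np.uint8(9)), (212, np.int64(245), np.uint8(8)), (214, np.int64(246), np.uint8(8)), (216, np.int64(245), np.uint8(8)), (218, np.int64(245), np.uint8(9)), (220, np.int64(246), np.uint8(9)), (222, np.int64(245), np.uint8(6)), (224, np.int64(245), np.uint8(5)), (226, np.i
[... 670 characters left out ...]
, np.int64(248), np.uint8(2)), (281, np.int64(248), np.uint8(2)), (283, np.int64(248), np.uint8(2)), (285, np.int64(233), np.uint8(2)), (287, np.int64(245), np.uint8(3)), (289, np.int64(250), np.uint8(4)), (291, np.int64(250), np.uint8(4)), (293, np.int64(250), np.uint8(5)), (295, np.int64(251), np.uint8(5)), (339, np.int64(246), np.uint8(10)), (341, np.int64(244), np.uint8(10)), (343, np.int64(244), np.uint8(10)), (345, np.int64(241), np.uint8(12)), (347, np.int64(138), np.uint8(18)), (349, np.int64(246), np.uint8(2)), (351, np.int64(248), np.uint8(2)), (353, np.int64(248), np.uint8(2)), (355, np.int64(248), np.uint8(2)), (357, np.int64(248), np.uint8(2)), (359, np.int64(248), np.uint8(2))]
```

The cap sits within about 1.5 mm of its predicted place: upright, right height, gripper clear.

```bash
python3 -c "
from workcell import bot;print(bot.job_done())"
```

```text
the job is handed in; nothing more can be done
None
```

I handed the job in at about 28 s on the robot's clock; no verdict came back, but by my last checks the blue chuck is fully home on the spindle with its slots over the dogs, the tablet bottle stands upright in its cup, and the gripper is clear. I didn't see the stud snap happen, and a light pull lifted the chuck about 3 mm before I pressed it back down to the stop with about 25 N, so I take it as home from its measured height only.

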